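# Lock the closure of a glaze mill jar

### The arm

A 7-joint arm with a two-finger parallel gripper is mounted at the origin on the work surface. World frame = base frame: x ahead of the robot, y to its left, z up, the work surface at z = 0. Lengths are in m, angles in rad, forces in N, time in s.
With the tool pointing down it reaches from about 0.425 to 0.925 m from the base axis. Payload 6.8 kg.
Tool frame: the origin (TCP) lies on the front face of the gripper's body, between the roots of the fingers; the fingertips stand 73 mm ahead of it and the grasp point (between the pads) lies 54 mm ahead of it (env.nose_length is the distance from the TCP to the fingertips, in m); z points along the fingers, y is the line along which they close (so a half turn about z gives the same grasp; the last joint's range is limited). The gripper opens to 85 mm and grips with 20 to 120 N. Pads are 22 mm wide; open, the fingers measure 114 mm over their backs; the gripper's body (76 mm by 85 mm) begins 54 mm behind the grasp point. The pads swing forward as they close: fully open they stand 13 mm farther back than shut.
Start: joints at [-1.327, 0.477, 0.022, 1.555, -0.011, 1.109, -0.083], TCP at [0.233, 0.634, 0.304] pointing down, gripper open.
Joint ranges: [-2.96, 2.96], [-0.34, 2.1], [-1.41, 1.46], [0.24, 2.44], [-1.37, 4.51], [0.17, 1.92], [-2.96, 2.96]. Speed limits (rad/s): [2.39, 2.39, 3.14, 3.14, 3.14, 3.14, 3.14].

### API

Orientations are given as a unit quaternion [w, x, y, z].
In Python, from cell import env, kin, camera, calibration, job gives the robot as it stands. The module is installed in compiled form; this text tells all that it offers. Calls block until the motion is done:
- env.reach(position, orientation): joint-space move of the TCP to a pose.
- env.movel(position, velocity=0.15, rot=None, stop_force=None): straight line of the TCP; rot=None keeps the orientation; velocity is the mean speed in m/s. With stop_force (N) it stops when the force on the tool has changed by that much, and returns True; else False.
- env.goto_joints(angles): joint-space move.
- env.grip(opening, f_grip=None): finger opening in m; f_grip is the grip in N (None keeps the last); returns when the fingers have stopped.
- env.dwell(seconds).
- kin.inverse_kinematics(position, orientation): joint angles nearest the present ones, or None.
- env.get_state(): the state.
- camera(name): name is "scene" or "top" or "wrist"; returns (picture, depth): 420x560x3 uint8, blue, green, red; 420x560 float32, m along the optical axis (not along the pixel's ray), 0 where there is no reading.
- calibration(name): a dict with "fx", "fy", "cx", "cy" (pixels), "rvec" (rotation vector, rad) and "tvec" (3), from world to camera coordinates, as OpenCV has them. Camera axes: x right, y down, z forward; pixel columns grow to the right and rows downward; lengths in m; the calibration is good to about 2 mm. A picture is of the moment at which its call begins: read the wrist's pose just before it. calibration takes no time and is no camera call; for the wrist camera it gives the pose at the moment of the call.
A pose or a line that the arm cannot do raises env.PlanningError and nothing moves.
- job.job_done(): hands the job in; it is judged then, once.
The state is a dict: "time": time; "qpos": joint angles; "joint_velocities": joint speeds; "joint_torque": joint torques, N m; "tcp_pos": TCP position; "orientation": TCP orientation; "force": force on the tool from outside, world axes, zero at the start; "torque": the same for the moment, N m; "opening": finger opening in m; "gripper_force": force on a finger pad.
Only numpy, scipy, OpenCV 4.12 (cv2) and the standard library are available. Lean on these libraries where they do the work, as an engineer would, in place of code of your own. Each camera call takes 0.05 s, during which the arm holds its last target. There are 200 camera calls.

### The job

Close the loaded mill jar: take the closure off its rest pot by the red wing, let its toggle bar down through the slot in the jar's mouth, press the lid onto the orange seal and turn it a quarter turn, then let the bar rise fully home into its notch under the ledge and let go. The mouth ring sits a little off centre, so feel for the slot and be gentle: never force steel on the porcelain jar, and leave the other things on the bench where they are.

Things in the scene. Friction and masses are not known exactly. Their poses are not given: they have to be found in the camera images.
- closure: The jar's closure, one rigid piece, 0.24 to 0.36 kg; at the start its lid rests on the rest pot. Origin: centre of the lid's underside, z up, x along wing and toggle bar (half a turn makes no difference). Steel lid 100 mm across, 9 mm thick; below it a white tapered spigot, 79 mm across, narrowing to 68 mm at z = -10 mm, which centres in the seal; then a stem 11 mm thick.
- closure_wing (a point): Middle of the closure's red wing grip: 60 mm long (along x), 14 mm wide (along y), 28 mm tall, its underside 7 mm above the lid's top. The point is 30 mm above the closure's origin. Grip it across y, fingertips at least 3 mm above the lid's top.
- closure_bar (a point): Middle of the closure's steel toggle bar: 60 mm long, 12 mm wide and 12 mm tall, flat below, rounded on top and at the ends, along the closure's x (parallel to the wing), its centre line 26 mm below the closure's origin.
- jar: Heavy white porcelain mill jar with a blue band, upright, does not budge. 144 mm across, neck 124 mm. Origin: centre of its foot on the table, z up, x along the slot. The steel mouth ring was cemented in by hand: it sits, with ledge and seal, up to 5 mm off the jar's axis along x and along y and up to 0.8 mm too high or low, not seen in these poses; its directions agree with the jar's.
- jar_mouth (a point): Where the middle of the mouth ring's top would be if it sat true: on the jar's axis, 138 mm above its foot. Ring 104 mm outside, 80 mm bore. Lid underside above the ring's top: 22 mm when the bar lies on the ledge (slot missed), 9 mm on meeting the seal, below 3 mm for the bar to turn under the ledge, 1.5 mm at the very end, 6 mm with the bar home in the notch.
- jar_ledge (a point): Nominal middle of the slot in the brass ledge inside the mouth, 10 mm below point jar_mouth, axes as the jar's. Slot 70 mm long (x), 15 mm wide (y); ledge 7 mm thick. In its underside a notch, 15 mm wide and 3 mm deep, runs crosswise along y; the bar, turned 90 degrees either way, rises into it. Below, the jar is clear to 30 mm under the ledge's top.
- jar_seal (a point): Nominal middle of the top of the orange springy seal ring on the mouth ring, 9 mm above point jar_mouth; 99 mm outside, 81 mm inside. It gives straight down by up to 7.5 mm at 2.5 N per mm, then is solid. To turn the bar under the ledge takes about 12 N of push besides the closure's weight (16 N at the very end); let go, the seal lifts the bar into the notch.
- rest_pot: Small round terracotta pot, 92 mm across, 60 mm tall, open, standing upright; the closure's lid rests on its rim, toggle bar hanging inside. Origin: centre of its foot.
- coffee_cup: Lidded green coffee cup with a black straw, 86 mm wide, 112 mm tall without the straw. Bystander; origin at its underside.
- glaze_bottle: Clear glaze bottle with yellow cap, 60 mm wide, 150 mm tall. Bystander; origin at its underside.
- kiln_prop: Cream kiln prop, square post 42 x 42 mm, 75 mm tall. Bystander; origin at its underside.
- media_bowl: White bowl full of grinding balls, 120 mm wide, 55 mm tall. Bystander; origin at its underside.
- glaze_brush: Glaze brush with a pale wooden handle, lying flat. Bystander; origin at its underside.
- turning_tool: Wooden-handled turning tool lying flat, 160 mm long, 12 mm thick. Bystander; origin at its underside.
- glaze_tub: White glaze tub with a blue lid, 110 mm wide, 95 mm tall. Bystander; origin at its underside.
Things that resemble listed ones, but are neither listed nor needed, are in the scene too. What is shaped like the closure but purple is not meant.

How it is judged:
By the outcome, as a careful person would: the job done as asked, in the order asked, and still so for the second after the job is handed in, with the robot touching nothing.
It also fails if it takes over 67 s, if anything falls off the work surface, if the arm or the gripper's body presses on something with over 40 N, if the wrist force passes 120 N, or if a joint passes its speed limit or range.

## Working session

There is one attempt and no reset: what is moved stays moved. The work goes in short steps, each a Python script; the robot and the scene stay as the last script left them, time stands still between calls to the robot, and variables do not carry over. Pictures are saved under pics/ and viewed, at most 10 in all, crops included, and the job is handed in when it is done.

```bash
mkdir -p pics; ls; cat > h.py <<'E'
import numpy as np, cv2
from cell import env, kin, camera, calibration, job
def P(cal):
    R=cv2.Rodrigues(np.array(cal["rvec"],float))[0]; t=np.array(cal["tvec"],float).ravel(); return R,t
def ray(cal,u,v):
    R,t=P(cal); d=np.array([(u-cal["cx"])/cal["fx"],(v-cal["cy"])/cal["fy"],1.0]); return -R.T@t, R.T@d
def onplane(cal,u,v,z):
    o,d=ray(cal,u,v); return o+d*(z-o[2])/d[2]
def cloud(cal,depth):
    R,t=P(cal); h,w=depth.shape; u,v=np.meshgrid(np.arange(w),np.arange(h))
    X=np.stack([(u-cal["cx"])/cal["fx"]*depth,(v-cal["cy"])/cal["fy"]*depth,depth],-1)
    return (X-t)@R
E
python3 - <<'E'
from h import *
for n in ("top","scene"):
    c=calibration(n); im,d=camera(n); cv2.imwrite(f"pics/{n}0.png",im); np.savez(f"{n}0.npz",im=im,d=d)
    o,_=ray(c,0,0); print(n,o,c["fx"],c["cx"],c["cy"],P(c)[0].round(2).tolist())
s=env.get_state(); print({k:np.round(v,3) for k,v in s.items()})
E
```

```text
pics
top [0.20845772 0.02341558 1.69285799] 499.5023351526938 284.24799126238617 212.8496783128846 [[-0.02, -1.0, 0.0], [-0.97, 0.02, -0.23], [0.23, -0.01, -0.97]]
scene [ 1.12782009 -0.50594724  0.85547127] 411.46202297312 281.3114414156294 210.53709917448117 [[0.69, 0.72, -0.0], [0.5, -0.48, -0.72], [-0.52, 0.5, -0.69]]
{'time': np.float64(0.1), 'qpos': array([-1.327,  0.478,  0.022,  1.556, -0.011,  1.109, -0.083]), 'joint_velocities': array([ 0.   , -0.001,  0.   , -0.004,  0.001,  0.001, -0.001]), 'joint_torque': array([ 4.0000e-03, -5.9776e+01,  1.6140e+00, -2.8195e+01,  1.3000e-02,
        5.0000e-03, -0.0000e+00]), 'tcp_pos': array([0.232, 0.633, 0.303]), 'orientation': array([-0.   ,  0.175,  0.985, -0.001]), 'force': array([-0.013, -0.126, -0.095]), 'torque': array([0.038, 0.034, 0.022]), 'gripper_force': np.float64(0.0), 'opening': np.float64(0.085)}
```

View pics/top0.png

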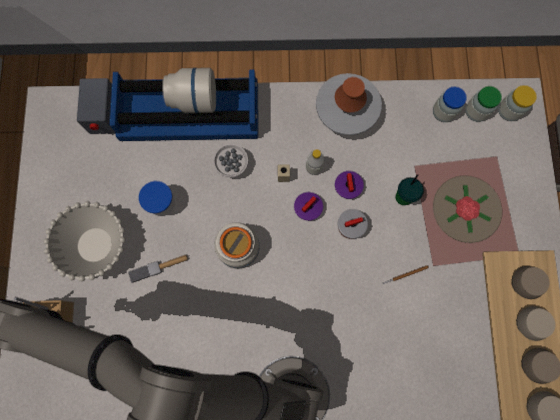

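View pics/scene0.png

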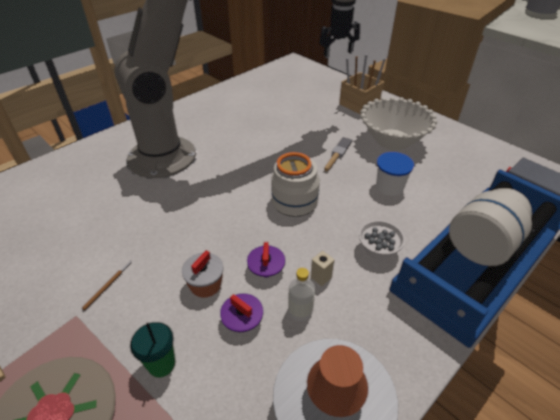

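```bash
python3 - <<'E'
from h import *
from scipy.spatial.transform import Rotation as Ro
z=np.load("top0.npz"); im,d=z["im"],z["d"]; c=calibration("top"); X=cloud(c,d)
hsv=cv2.cvtColor(im,cv2.COLOR_BGR2HSV)
def blob(mask,u,v,r):
    m=np.zeros(mask.shape,np.uint8); cv2.circle(m,(u,v),r,255,-1); return (mask>0)&(m>0)
red=((hsv[...,0]<5)|(hsv[...,0]>174))&(hsv[...,1]>180)
m=blob(red,354,222,18); p=X[m]; print("wing",m.sum(),np.median(p,0),p[:,2].max(), np.argwhere(m).mean(0)[::-1])
lid=blob((hsv[...,1]<60),352,223,17); p=X[lid]; q=p[(p[:,2]>.055)&(p[:,2]<.08)]; print("lid",len(q),q.mean(0),q.max(0),q.min(0))
o=blob((hsv[...,0]>5)&(hsv[...,0]<16)&(hsv[...,1]>190),236,243,22); p=X[o]; print("seal",o.sum(),np.median(p,0)); 
ctr=cv2.minEnclosingCircle(np.argwhere(o)[:,::-1].astype(np.float32)); print(ctr, onplane(c,*ctr[0],.147))
s=env.get_state(); w=calibration("wrist"); R,t=P(w); q=s["orientation"]; RT=Ro.from_quat([q[1],q[2],q[3],q[0]]).as_matrix()
print("cam in tool",RT.T@(-R.T@t-s["tcp_pos"]),(RT.T@R.T).round(3),w["fx"],w["fy"],w["cx"],w["cy"])
E
```

```text
wing 76 [ 0.54213818 -0.21239242  0.10326071] 0.11372642194530198 [353.25       221.85526316]
lid 582 [ 0.54457209 -0.21465062  0.06933968] [ 0.59518985 -0.16632583  0.07982595] [ 0.49751637 -0.26571978  0.05694246]
seal 198 [0.47130203 0.16722221 0.14690764]
((235.2378692626953, 241.87864685058594), 15.263275146484375) [0.47616836 0.16655346 0.147     ]
cam in tool [ 0.06893966 -0.00140493 -0.06991903] [[-0.    -0.963 -0.268]
 [ 1.    -0.001  0.   ]
 [-0.    -0.268  0.963]] 329.97429506914455 329.97429506914455 277.04985360026626 212.28605075909735
```

```bash
cat >> h.py <<'E'
def quat(deg):
    a=np.radians(deg)/2; return np.array([0,np.cos(a),np.sin(a),0])
def mask_red(im):
    h=cv2.cvtColor(im,cv2.COLOR_BGR2HSV); return ((h[...,0]<5)|(h[...,0]>174))&(h[...,1]>180)&(h[...,2]>60)
E
python3 - <<'E'
from h import *
for n,p in (("jar",[.474,.167,.25]),("clo",[.543,-.214,.16])):
  for a in range(-180,180,30):
    q=kin.inverse_kinematics(np.array(p),quat(a)); print(n,a,None if q is None else np.round(q,2)[[0,1,3,5,6]])
# reach views
def snap(tag):
    c=calibration("wrist"); s=env.get_state(); im,d=camera("wrist"); cv2.imwrite(f"pics/{tag}.png",im); np.savez(tag+".npz",im=im,d=d,cal=np.array([c],object),allow=1); print(tag,s["time"],s["tcp_pos"].round(4),s["qpos"].round(2))
env.reach(np.array([.474,.167,.36]),quat(160)); snap("j1")
E
```

```text
jar -180 [-0.66  0.26  2.03  0.86  1.18]
jar -150 [-0.55  0.26  2.02  0.86  1.67]
jar -120 [-0.47  0.26  2.02  0.87  2.16]
jar -90 [-0.38  0.26  2.01  0.87  2.65]
jar -60 [-1.4   0.58  2.07  1.01 -2.38]
jar -30 [-1.4   0.58  2.07  1.01 -1.85]
jar 0 [-1.06  0.31  2.05  0.87 -1.76]
jar 30 [-0.98  0.29  2.05  0.86 -1.28]
jar 60 [-0.92  0.28  2.05  0.86 -0.79]
jar 90 [-0.86  0.27  2.04  0.86 -0.3 ]
jar 120 [-0.79  0.27  2.04  0.86  0.2 ]
jar 150 [-0.73  0.26  2.03  0.86  0.69]
clo -180 [-0.11  0.55  1.92  0.76  2.18]
clo -150 [-0.11  0.55  1.92  0.76  2.7 ]
clo -120 [0.98 0.72 1.85 0.98 2.29]
clo -90 [-0.53  0.96  1.95  1.11 -1.95]
clo -60 [-0.53  0.96  1.95  1.11 -1.42]
clo -30 [-0.45  0.79  1.94  0.95 -1.06]
clo 0 [-0.45  0.78  1.94  0.94 -0.54]
clo 30 [-0.46  0.8   1.94  0.96  0.01]
clo 60 [-0.46  0.8   1.94  0.96  0.52]
clo 90 [-0.45  0.79  1.94  0.95  1.04]
clo 120 [-0.34  0.67  1.94  0.85  1.4 ]
clo 150 [-0.18  0.58  1.93  0.78  1.73]
j1 2.0083 [0.4738 0.1683 0.3599] [-0.76  0.13  0.32  1.91 -0.05  1.11  0.81]
```

View j1.

View pics/j1.png

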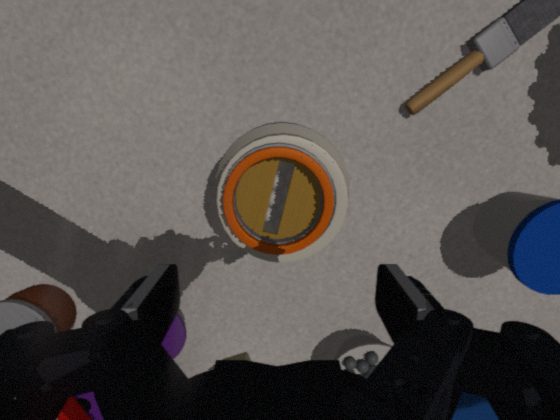

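```bash
cat >> h.py <<'E'
def snap(tag):
    c=calibration("wrist"); s=env.get_state(); im,d=camera("wrist"); cv2.imwrite(f"pics/{tag}.png",im); np.savez(tag+".npz",im=im,d=d,cal=np.array([c],object)); print(tag,s["time"].round(2),s["tcp_pos"].round(4),s["qpos"].round(2)); return c,im,d
def load(tag):
    z=np.load(tag+".npz",allow_pickle=True); return z["cal"][0],z["im"],z["d"]
def tri(a,b):
    (o1,d1),(o2,d2)=a,b; A=np.stack([d1,-d2],1); s=np.linalg.lstsq(A,o2-o1,rcond=None)[0]
    p,q=o1+s[0]*d1,o2+s[1]*d2; return (p+q)/2,np.linalg.norm(p-q)
def jarfind(cal,im,d,zs=.147,zl=.128):
    h=cv2.cvtColor(im,cv2.COLOR_BGR2HSV); H,S,V=h[...,0],h[...,1],h[...,2]
    o=((H<14)&(H>4)&(S>200)&(V>110)).astype(np.uint8); o[330:]=0
    cs=max(cv2.findContours(o,cv2.RETR_EXTERNAL,cv2.CHAIN_APPROX_NONE)[0],key=cv2.contourArea)
    hull=cv2.convexHull(cs); e=cv2.fitEllipse(hull)
    inn=np.zeros_like(o); cv2.ellipse(inn,(e[0],(e[1][0]*.72,e[1][1]*.72),e[2]),1,-1)
    sl=((S<110)&(inn>0)).astype(np.uint8); sl=cv2.morphologyEx(sl,cv2.MORPH_CLOSE,np.ones((3,3)))
    c=max(cv2.findContours(sl,cv2.RETR_EXTERNAL,cv2.CHAIN_APPROX_NONE)[0],key=cv2.contourArea)
    W=np.array([onplane(cal,u,v,zl) for u,v in c[:,0]])[:,:2]*1000
    r=cv2.minAreaRect(W.astype(np.float32)); B=cv2.boxPoints(r)
    e1,e2=B[1]-B[0],B[2]-B[1]; L=e1 if np.linalg.norm(e1)>np.linalg.norm(e2) else e2
    X=cloud(cal,d)
    br=(inn>0)&(sl==0)&(S>140)
    SW=np.array([onplane(cal,u,v,zs) for u,v in hull[:,0]])[:,:2]*1000
    sc,sr=cv2.minEnclosingCircle(SW.astype(np.float32))
    print("seal",np.round(sc,1),"r",round(sr,1),"depth z",np.median(X[o>0][:,2]).round(4),"| slot",np.round(r[0],1),np.round(r[1],1),"yaw",np.degrees(np.arctan2(L[1],L[0])).round(1)%180,"ledge z",np.median(X[br][:,2]).round(4))
    return e[0],cv2.minAreaRect(c)[0]
E
python3 - <<'E'
from h import *
jarfind(*load("j1"))
env.reach(np.array([.474,.167,.31]),quat(205)); a=snap("j2"); ra=jarfind(*a)
env.reach(np.array([.474,.167,.31]),quat(25)); b=snap("j3"); rb=jarfind(*b)
for i,n in ((0,"seal"),(1,"slot")): print(n,tri(ray(a[0],*ra[i]),ray(b[0],*rb[i])))
E
```

```text
seal [474.4 167.4] r 48.6 depth z 0.1469 | slot [474.5 167.2] [15.1 68.2] yaw 146.8 ledge z 0.1282Traceback (most recent call last):
  File "<stdin>", line 3, in <module>
  File "h.py", line 18, in snap
    c=calibration("wrist"); s=env.get_state(); im,d=camera("wrist"); cv2.imwrite(f"pics/{tag}.png",im); np.savez(tag+".npz",im=im,d=d,cal=np.array([c],object)); print(tag,s["time"].round(2),s["tcp_pos"].round(4),s["qpos"].round(2)); return c,im,d
                                                                                                                                                                           ^^^^^^^^^^^^^^^
AttributeError: 'float' object has no attribute 'round'
```

```bash
sed -i 's/s\["time"\].round(2)/round(float(s["time"]),2)/' h.py
python3 - <<'E'
from h import *
a=snap("j2"); ra=jarfind(*a)
env.reach(np.array([.474,.167,.31]),quat(25)); b=snap("j3"); rb=jarfind(*b)
for i,n in ((0,"seal"),(1,"slot")): print(n,tri(ray(a[0],*ra[i]),ray(b[0],*rb[i])))
q=np.array([.543,-.214,.28])
env.reach(q,quat(106)); snap("c1")
E
```

```text
j2 2.88 [0.4742 0.1674 0.3103] [-0.68  0.18  0.25  1.97 -0.05  1.    1.6 ]
seal [474.5 167. ] r 48.4 depth z 0.147 | slot [474.2 167.1] [14.3 69.5] yaw 145.9 ledge z 0.1282
j3 5.49 [0.474 0.167 0.31 ] [-1.05  0.21  0.68  1.99 -0.16  1.   -1.43]
seal [475.5 167.5] r 48.4 depth z 0.147 | slot [475.5 167.1] [14.4 69.3] yaw 146.6 ledge z 0.1283
seal (array([0.47514948, 0.16727837, 0.1353029 ]), np.float64(0.00017615544097332307))
slot (array([0.47486285, 0.16708337, 0.12480057]), np.float64(0.001411179089722032))
c1 7.47 [ 0.5433 -0.2132  0.2799] [-0.2   0.4   0.61  1.84 -0.27  0.99  0.8 ]
```

View pics/c1.png

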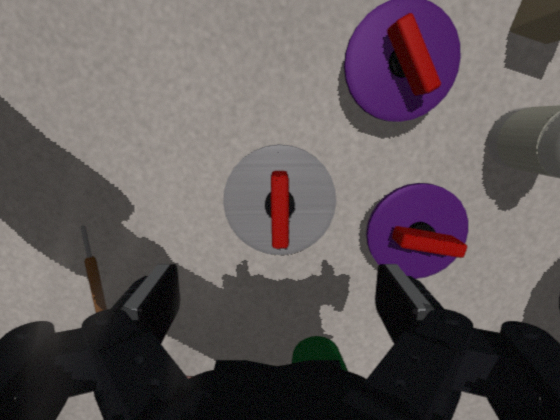

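```bash
cat >> h.py <<'E'
def wingfind(cal,im,d,near,zt=.104,zl=.069):
    h=cv2.cvtColor(im,cv2.COLOR_BGR2HSV); X=cloud(cal,d); dist=np.linalg.norm(X[...,:2]-near,axis=-1)
    m=(mask_red(im)&(dist<.06)).astype(np.uint8); top=(m>0)&(abs(X[...,2]-np.percentile(X[m>0][:,2],80))<.003)
    c=np.argwhere(top)[:,::-1]
    W=np.array([onplane(cal,u,v,zt) for u,v in c])[:,:2]*1000; r=cv2.minAreaRect(W.astype(np.float32)); B=cv2.boxPoints(r)
    e1,e2=B[1]-B[0],B[2]-B[1]; L=e1 if np.linalg.norm(e1)>np.linalg.norm(e2) else e2
    lid=(h[...,1]<70)&(dist<.06)&(X[...,2]>.06)&(X[...,2]<.078); lc=np.argwhere(lid)[:,::-1].astype(np.float32)
    LW=np.array([onplane(cal,u,v,zl) for u,v in cv2.convexHull(lc)[:,0]])[:,:2]*1000
    sc,sr=cv2.minEnclosingCircle(LW.astype(np.float32))
    print("wing",np.round(r[0],1),np.round(r[1],1),"yaw",np.degrees(np.arctan2(L[1],L[0])).round(1)%180,"topz",np.median(X[top][:,2]).round(4),"lid",np.round(sc,1),round(sr,1),"z",np.median(X[lid][:,2]).round(4))
    return cv2.minAreaRect(c.astype(np.float32))[0], cv2.minEnclosingCircle(lc)[0]
E
python3 - <<'E'
from h import *
n=np.array([.543,-.214])
a=load("c1"); ra=wingfind(*a,n)
u=np.array([np.cos(np.radians(106)),np.sin(np.radians(106)),0])
env.movel(np.array([.543,-.214,.28])-.06*u); b=snap("c2"); rb=wingfind(*b,n)
for i in (0,1): print(tri(ray(a[0],*ra[i]),ray(b[0],*rb[i])))
E
```

```text
wing [ 543.8 -213.9] [13.1 57.8] yaw 106.5 topz 0.1037 lid [ 544.3 -214.3] 49.6 z 0.0688
c2 8.07 [ 0.5594 -0.2711  0.2797] [-0.09  0.47  0.6   1.74 -0.3   1.03  0.9 ]
wing [ 544.6 -214.7] [13.2 57.1] yaw 105.7 topz 0.1037 lid [ 544.4 -214.9] 49.6 z 0.0688
(array([ 0.54410707, -0.2140255 ,  0.09989676]), np.float64(0.0004917076096229615))
(array([ 0.54418916, -0.21257975,  0.06645041]), np.float64(0.0005005386744553125))
```

```bash
python3 - <<'E'
from h import *
def st(m):
    s=env.get_state(); print(m,round(float(s["time"]),2),s["tcp_pos"].round(4),s["force"].round(2),s["torque"].round(2),round(float(s["opening"]),4),s["qpos"][6].round(2))
c=np.array([.5443,-.2144])
env.reach(np.array([*c,.20]),quat(106.1)); env.grip(.045)
print(env.movel(np.array([*c,.149]),velocity=.1,stop_force=8)); st("down")
env.grip(0,f_grip=90); st("grip")
env.movel(np.array([*c,.155]),velocity=.03); st("lift")
env.movel(np.array([*c,.31]),velocity=.2); st("up")
env.reach(np.array([.4749,.1671,.29]),quat(146.4)); st("jar")
im,d=camera("scene"); cv2.imwrite("pics/s1.png",im)
cv2.imwrite("pics/s1.png",cv2.resize(im[80:300,180:420],None,fx=2.5,fy=2.5))
E
```

```text
False
down 9.73 [ 0.5444 -0.2147  0.1491] [-0.06 -0.02 -0.26] [-0.02  0.    0.04] 0.0452 0.91
grip 10.12 [ 0.5456 -0.215   0.1512] [-1.55  0.67 11.68] [0.16 0.44 0.01] 0.0125 0.91
lift 10.47 [ 0.5442 -0.2142  0.155 ] [-0.18 -0.01 -2.35] [ 0.03 -0.03 -0.04] 0.0125 0.9
up 11.4 [ 0.5436 -0.2139  0.3087] [-0.72 -0.16 -2.77] [ 0.04  0.   -0.02] 0.0122 0.78
jar 12.84 [0.4756 0.1656 0.2901] [ 0.7  -0.19 -2.98] [-0.03 -0.03  0.01] 0.0128 0.65
```

View pics/s1.png

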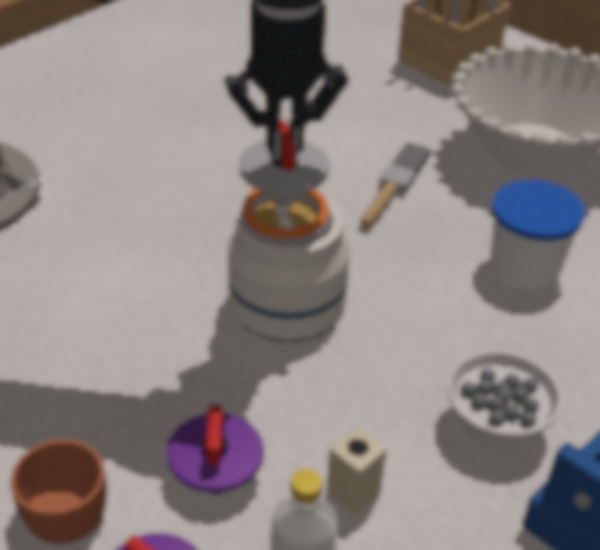

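```bash
python3 - <<'E'
from h import *
cal,im,d=snap("h1"); s=env.get_state(); X=cloud(cal,d); h=cv2.cvtColor(im,cv2.COLOR_BGR2HSV)
n=s["tcp_pos"][:2]; dist=np.linalg.norm(X[...,:2]-n,axis=-1); tz=s["tcp_pos"][2]
m=(h[...,1]<70)&(dist<.058)&(X[...,2]>tz-.095)&(X[...,2]<tz-.07)&(h[...,2]>60)
z=X[m]; print(m.sum(),np.percentile(z[:,2]-tz,[5,25,50,75,95]).round(4))
A=np.c_[z[:,:2]-n,np.ones(len(z))]; print("tilt",np.linalg.lstsq(A,z[:,2]-tz,rcond=None)[0])
r=mask_red(im)&(dist<.06); print("red",r.sum(),np.percentile(X[r][:,2]-tz,[10,50,90]).round(4))
hull=cv2.convexHull(np.argwhere(m)[:,::-1].astype(np.float32))
LW=np.array([onplane(cal,u,v,tz-.080) for u,v in hull[:,0]])[:,:2]; print(cv2.minEnclosingCircle((LW*1000).astype(np.float32)),n*1000)
E
```

```text
h1 12.89 [0.4757 0.1655 0.2901] [-0.85  0.22  0.46  2.   -0.12  0.95  0.65]
16039 [-0.0841 -0.083  -0.0824 -0.082  -0.0814]
tilt [ 0.00412377 -0.00643255 -0.08239269]
red 4238 [-0.0501 -0.0476 -0.0467]
((472.0029296875, 166.37173461914062), 48.73815155029297) [475.62963445 165.61877245]
```

View pics/h1.png

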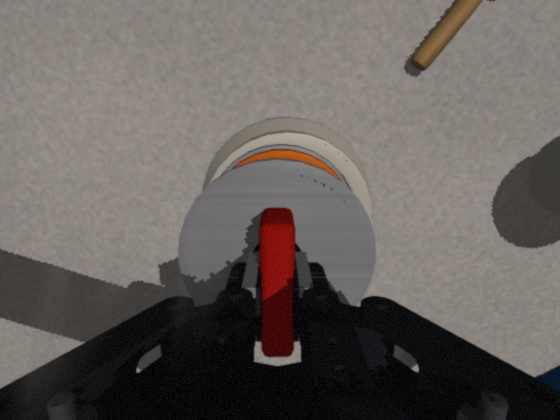

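```bash
cat >> h.py <<'E'
def st(m):
    s=env.get_state(); print(m,round(float(s["time"]),2),s["tcp_pos"].round(4),"F",s["force"].round(2),"T",s["torque"].round(2),round(float(s["opening"]),4),"q7",s["qpos"][6].round(2)); return s
C=np.array([.4749,.1671]); YAW=146.4; a=np.radians(YAW); UX=np.array([np.cos(a),np.sin(a)]); UY=np.array([np.sin(a),-np.cos(a)])
OFF=.0914
E
python3 - <<'E'
from h import *
env.movel(np.array([*C,.258]),velocity=.06); env.dwell(.3); s=st("hover")
ok=False
for dy in (0,1.2,-1.2,2.4,-2.4):
    p=C+UY*dy/1000
    if dy: env.movel(np.array([*p,.256]),velocity=.05)
    hit=env.movel(np.array([*p,.2414]),velocity=.025,stop_force=4); s=st(f"dy {dy} hit {hit}")
    if s["tcp_pos"][2]<.2455: ok=True; break
    env.movel(np.array([*p,.256]),velocity=.05)
print(ok)
E
```

```text
hover 13.93 [0.475  0.1672 0.2583] F [-1.15 -1.06 -1.63] T [ 0.01 -0.02 -0.04] 0.0119 q7 0.67
dy 0 hit False 14.74 [0.4749 0.1674 0.2414] F [ 0.92  2.44 -2.52] T [ 0.6  -0.09 -0.12] 0.0124 q7 0.69
True
```

```bash
python3 - <<'E'
from h import *
p=C+UY*.001
env.movel(np.array([*p,.2414]),velocity=.01); env.dwell(.2); s=st("shift")
hit=env.movel(np.array([*p,.2295]),velocity=.012,stop_force=17.3); s=st(f"press {hit}"); env.dwell(.3); s=st("held")
print("lid above nominal ring mm",(s["tcp_pos"][2]-OFF-.138)*1000, "yaw", np.degrees(2*np.arctan2(s["orientation"][2],s["orientation"][1])))
E
```

```text
shift 15.19 [0.4754 0.1677 0.2414] F [ 0.25 -0.49 -2.92] T [ 0.03  0.02 -0.1 ] 0.0124 q7 0.69
press True 16.07 [0.4758 0.168  0.2319] F [-3.02 -1.42 13.72] T [-0.2   0.72  0.02] 0.0126 q7 0.7
held 16.37 [0.4758 0.1679 0.2321] F [-4.71 -1.91 12.8 ] T [-0.29  0.73 -0.01] 0.012 q7 0.7
lid above nominal ring mm 2.7363833800809756 yaw 146.38279398211324
```

```bash
python3 - <<'E'
from h import *
p=np.array([.4755,.1677])+UY*-.0004+UX*.0005
def Z(): 
    return env.get_state()
env.movel(np.array([*p,.2312]),velocity=.01); env.dwell(.2); s=st("pressed")
for y in (-5,-10):
    env.movel(np.array([*p,.2312]),velocity=.03,rot=quat(YAW+y)); s=st(f"rot {y}")
    print(np.degrees(2*np.arctan2(s["orientation"][2],s["orientation"][1])).round(2))
E
```

```text
pressed 16.82 [0.4758 0.1679 0.2326] F [-3.09 -0.4  11.79] T [-0.3   0.45  0.01] 0.0125 q7 0.7
rot -5 17.07 [0.4761 0.1681 0.2327] F [-1.590e+00 -1.000e-02  1.188e+01] T [-0.19  0.31 -0.22] 0.0124 q7 0.62
141.34
rot -10 17.32 [0.4763 0.1682 0.2328] F [-0.46 -0.69 11.6 ] T [-0.16  0.24 -0.26] 0.0124 q7 0.54
136.34
```

```bash
python3 - <<'E'
from h import *
p=np.array([.4752,.1675])
env.movel(np.array([*p,.2312]),velocity=.03,rot=quat(YAW)); st("back")
z=.2302
for i in range(4):
    env.movel(np.array([*p,z]),velocity=.01); env.dwell(.2); s=st(f"pressed {z:.4f}"); h=(s["tcp_pos"][2]-OFF-.138)*1000; print(h)
    if s["force"][2]>14.3 : break
    z-=max(.0002,(14.8-s["force"][2])/10000)
E
```

```text
back 17.64 [0.4769 0.1681 0.2329] F [-0.98 -0.88 11.38] T [-0.07  0.11  0.36] 0.0125 q7 0.7
pressed 0.2302 18.09 [0.4769 0.1682 0.232 ] F [-1.01 -1.35 13.14] T [-0.16  0.28  0.35] 0.0125 q7 0.7
2.6335864927593544
pressed 0.2300 18.54 [0.4769 0.1682 0.2319] F [-1.08 -0.59 12.75] T [-0.16  0.29  0.29] 0.0127 q7 0.7
2.4747171578226035
pressed 0.2298 18.99 [0.4769 0.1682 0.2317] F [-1.72 -0.84 14.17] T [-0.18  0.33  0.34] 0.0125 q7 0.7
2.29214186984239
pressed 0.2296 19.44 [0.4769 0.1682 0.2315] F [-0.93 -1.32 14.25] T [-0.19  0.39  0.27] 0.0121 q7 0.7
2.1476965010843174
```

```bash
python3 - <<'E'
from h import *
p=np.array([.4762,.1679]); z=.2295
for y in (-5,-10,-15,-22,-30,-40):
    env.movel(np.array([*p,z]),velocity=.03,rot=quat(YAW+y)); s=st(f"rot {y}")
    f=s["force"][2]
    print(np.degrees(2*np.arctan2(s["orientation"][2],s["orientation"][1])).round(1)-YAW, ((s["tcp_pos"][2]-OFF-.138)*1000).round(2))
    if abs(s["torque"][2])>1.2 or f>20: print("STOP"); break
    z-=np.clip((14.5-f)/10000,-.0002,.0002)
snap("r1")
E
```

```text
rot -5 19.69 [0.4778 0.1685 0.2314] F [-1.29 -1.25 14.57] T [-0.17  0.53 -0.17] 0.0123 q7 0.62
-5.0 2.0
rot -10 19.94 [0.478  0.1686 0.2315] F [-1.55 -0.69 14.11] T [-0.12  0.41 -0.18] 0.0123 q7 0.54
-10.0 2.09
rot -15 20.19 [0.4781 0.1686 0.2315] F [-1.61 -0.37 14.05] T [-0.2   0.34 -0.17] 0.0123 q7 0.46
-15.0 2.09
rot -22 20.47 [0.4779 0.1685 0.2314] F [-1.2  -0.47 14.85] T [-0.18  0.42 -0.26] 0.0123 q7 0.35
-22.10000000000001 1.96
rot -30 20.76 [0.478  0.1685 0.2314] F [-0.94 -1.14 14.32] T [-0.17  0.32 -0.27] 0.0125 q7 0.23
-30.10000000000001 2.0
rot -40 21.08 [0.4779 0.1684 0.2313] F [-1.24 -0.   14.72] T [-0.23  0.46 -0.34] 0.0125 q7 0.07
-40.10000000000001 1.91
r1 21.08 [0.4779 0.1684 0.2313] [-0.95  0.33  0.59  2.06 -0.25  0.82  0.07]
```

View pics/r1.png

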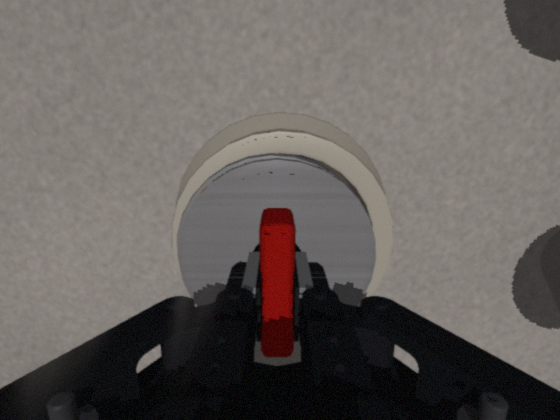

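```bash
python3 - <<'E'
from h import *
p=np.array([.4757,.1677]); z=.2294
for y in (-50,-60,-70,-80,-86,-90):
    env.movel(np.array([*p,z]),velocity=.03,rot=quat(YAW+y)); s=st(f"rot {y}")
    f=s["force"][2]
    print(((s["tcp_pos"][2]-OFF-.138)*1000).round(2))
    if abs(s["torque"][2])>1.2 or f>20: print("STOP"); break
    z-=np.clip((14.5-f)/10000,-.0002,.0002)
env.dwell(.2); s=st("end"); print(np.degrees(2*np.arctan2(s["orientation"][2],s["orientation"][1])).round(1)-YAW,z)
E
```

```text
rot -50 21.46 [0.4776 0.1683 0.2313] F [-0.65 -0.68 14.59] T [-0.14  0.37 -0.34] 0.0123 q7 -0.08
1.92
rot -60 21.78 [0.4777 0.1683 0.2314] F [-0.65 -0.08 14.99] T [-0.2   0.26 -0.34] 0.0127 q7 -0.23
1.95
rot -70 22.11 [0.4775 0.1682 0.2313] F [-1.77  0.11 15.36] T [-0.24  0.4  -0.38] 0.0124 q7 -0.38
1.87
rot -80 22.43 [0.4776 0.1683 0.2314] F [-1.000e-02 -3.100e-01  1.468e+01] T [-0.15  0.31 -0.32] 0.0122 q7 -0.53
1.99
rot -86 22.69 [0.4774 0.1683 0.2313] F [-2.24 -0.34 14.57] T [-0.18  0.45 -0.21] 0.0123 q7 -0.62
1.91
rot -90 22.94 [0.4774 0.1683 0.2313] F [-1.05 -0.66 14.75] T [-0.18  0.5  -0.06] 0.0124 q7 -0.68
1.89
end 23.14 [0.4774 0.1683 0.2313] F [-1.99  0.05 14.77] T [-0.19  0.43 -0.1 ] 0.0122 q7 -0.68
-90.0 0.22959284867886645
```

```bash
python3 - <<'E'
from h import *
s=env.get_state(); p=np.array([.4757,.1677]); z=.2296
for i in range(14):
    z+=.0006; env.movel(np.array([*p,z]),velocity=.01); s=env.get_state(); h=(s["tcp_pos"][2]-OFF-.138)*1000
    print(round(z,4),h.round(2),s["force"].round(1),s["torque"].round(2))
    if s["force"][2]<1: break
env.dwell(.2); s=st("home?")
snap("n1")
E
```

```text
0.2302 2.45 [-1.4 -0.1 13. ] [-0.16  0.37 -0.03]
0.2308 2.97 [-0.6  0.4 12. ] [-0.11  0.31 -0.07]
0.2314 3.45 [-0.5  0.7 11.3] [-0.12  0.16 -0.1 ]
0.232 3.99 [0.6 1.2 9.8] [-0.07  0.1  -0.02]
0.2326 4.5 [0.1 0.1 8.9] [-0.09 -0.06 -0.01]
0.2332 5.01 [ 0.5 -0.4  7.2] [ 0.   -0.13 -0.05]
0.2338 5.5 [ 1.4 -0.5  5.2] [-0.02 -0.23 -0.07]
0.2344 5.85 [2.3 1.3 4.7] [ 0.07 -0.63 -0.02]
0.235 5.99 [3.3 1.5 5.1] [ 0.17 -0.84  0.03]
0.2356 6.15 [5.9 1.5 0.7] [ 0.31 -1.19 -0.01]
home? 25.84 [0.476  0.1678 0.2355] F [4.66 1.63 0.27] T [ 0.23 -1.13  0.08] 0.0123 q7 -0.68
n1 25.84 [0.476  0.1678 0.2355] [-1.12  0.37  0.82  2.06 -0.36  0.85 -0.68]
```

```bash
python3 - <<'E'
from h import *
env.movel(np.array([.4769,.1681,.2350]),velocity=.01); env.dwell(.2); st("relieved")
env.grip(.05); s=st("open")
env.movel(np.array([*s["tcp_pos"][:2],.31]),velocity=.08); st("up")
env.movel(np.array([.475,.167,.33]),velocity=.08); env.dwell(.3)
cal,im,d=snap("f1"); wingfind(cal,im,d,np.array([.475,.167]),zt=.138+.006+.044,zl=.153)
X=cloud(cal,d); h=cv2.cvtColor(im,cv2.COLOR_BGR2HSV); dist=np.linalg.norm(X[...,:2]-[.475,.167],axis=-1)
m=(h[...,1]<70)&(dist<.046)&(X[...,2]>.14)&(X[...,2]<.165); z=X[m]
A=np.c_[z[:,:2]-[.475,.167],np.ones(len(z))]; print("lid plane",np.linalg.lstsq(A,z[:,2],rcond=None)[0])
E
```

```text
relieved 26.38 [0.4763 0.1679 0.2349] F [-0.16  0.44  4.7 ] T [ 0.02 -0.25  0.08] 0.0125 q7 -0.68
open 26.83 [0.4764 0.1678 0.2346] F [-0.35  0.99  0.1 ] T [ 0.03 -0.03 -0.02] 0.0502 q7 -0.68
up 27.93 [0.476  0.1678 0.3095] F [-0.43  0.25  0.13] T [-0.    0.04  0.06] 0.0499 q7 -0.79
f1 28.62 [0.4749 0.167  0.3297] [-1.24  0.22  0.91  1.97 -0.2   1.05 -0.82]
wing [475.6 168.9] [58.  12.8] yaw 56.8 topz 0.1881 lid [501.4 195.8] 34.0 z 0.07
lid plane [-0.00095921  0.00053459  0.15339866]
```

View pics/f1.png

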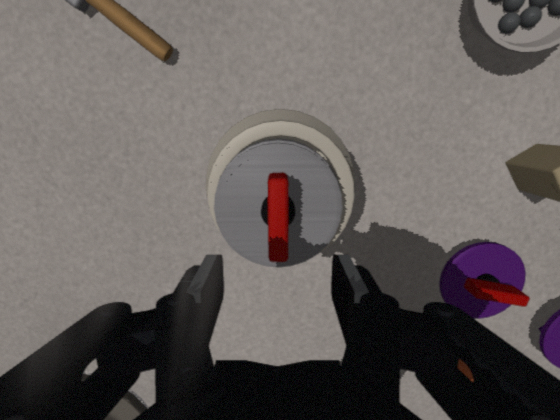

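```bash
python3 -c "
from h import *
print(job.job_done())"
```

```text
the job is handed in; nothing more can be done
None
```

The jar is closed and the job handed in at about 29 s of the 67 s. The lid reads about 6.4 mm above the nominal ring height (6 mm means home, and the ring may sit up to 0.8 mm off), level and turned 90° from the slot, with the gripper clear. One slip: on my first press I turned the bar about 10° before it was clearly below the 3 mm turning height, then turned it back and pressed deeper before the real turn; torque stayed under 0.4 N m.

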